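# Nip up the loose front lens ring of a stereo-microscope objective with a pin key

## Robot

A 7-joint arm with a two-finger parallel gripper is mounted at the origin on the work surface. World frame = base frame: x ahead of the robot, y to its left, z up, the work surface at z = 0. Lengths are in mm, angles in rad, forces in N, time in s.
With the tool pointing down it reaches from about 400 to 875 mm from the base axis. Payload 4.4 kg.
Tool frame: the origin (TCP) lies midway between the tips of the shut fingers; the grasp point (between the pads) lies 19 mm behind it; z points along the fingers, y is the line along which they close (so a half turn about z gives the same grasp; the last joint's range is limited). The gripper opens to 85 mm and grips with 20 to 120 N. Pads are 22 mm wide; open, the fingers measure 114 mm over their backs; the gripper's body (76 mm by 85 mm) begins 54 mm behind the grasp point. The pads swing forward as they close: fully open they stand 13 mm farther back than shut.
Start: joints at [-1.367, 0.628, 0.038, 1.517, -0.027, 0.996, -0.02], TCP at [173.225, 626.507, 210.213] pointing down, gripper open.
Joint ranges: [-3.06, 3.06], [-0.37, 2.12], [-1.25, 1.32], [0.18, 2.47], [-1.1, 4.24], [0.23, 1.98], [-2.94, 2.94]. Speed limits (rad/s): [2.57, 2.57, 3.14, 3.14, 3.14, 3.14, 3.14].

## Interface

Orientations are given as [roll, pitch, yaw] about the fixed x, y, z axes, in that order (R = Rz(yaw) Ry(pitch) Rx(roll)).
In Python, from cell import ctrl gives the robot as it stands. The module is installed in compiled form; this text tells all that it offers.
- The arm moves only by the tool step_arm, never from a script. Its argument "commands" is one flat list of numbers, 7 for each row, row after row: the shift along the tool's x, y, z in cm, then the turn, a rotation vector about the tool's x, y, z in rad, then the opening, from 0 (shut) to 1 (fully open). A call has 1 to 10 rows; each row is the pose to reach, as a shift and turn from the pose commanded when the call began, along the tool's axes at that moment; what a row does not reach only later rows make up. A row lasts 1/10 s, in which the tool goes at most 50 mm and 8.59 degrees, less where a joint would pass 70% of its speed; a pose out of reach is approached as far as the arm can. A call with a gripper value outside its range is refused whole. The fingers move at their own pace and stop on an object; the grip force is fixed at half the most. Time passes only in rows, so rows that repeat a pose let the fingers close. It gives the time, the measured TCP pose, the force, the opening and the grip force at its end, in the units of the state.
- ctrl.read_state(): the state, without advancing time (a new reading comes with each control period).
- ctrl.get_image(name): name is "scene" or "top"; returns a dict with "image" (420x560x3 uint8, red, green, blue), "range_z" (420x560 float32, mm along the optical axis (not along the pixel's ray), 0 where there is no reading), "vfov" (degrees; the focal length in pixels is half the picture's height over the tangent of half this angle, whatever the lens; pixels are square), "cx", "cy" (the principal point, pixels), "world_to_cam" (4x4, takes a point from world to camera coordinates). Camera axes: x right, y down, z forward; pixel columns grow to the right and rows downward; lengths in mm; the calibration is good to about 2 mm. A picture is of the moment at which its call begins.
- ctrl.finish_job(): hands the job in; it is judged then, once.
The state is a dict: "clock": time; "qpos": joint angles; "qd": joint speeds; "tau": joint torques, N m; "eef_pos": TCP position; "tool_rot": TCP orientation; "force": force on the tool from outside, world axes, zero at the start; "torque": the same for the moment, N m; "width": finger opening in mm; "gripper_force": force on a finger pad.
Only numpy, scipy, OpenCV 4.12 (cv2) and the standard library are available. Lean on these libraries where they do the work, as an engineer would, in place of code of your own. Each camera call takes 0.05 s, during which the arm holds its last target. There are 200 camera calls.

## Task

The retaining ring over the front lens of the big objective in the service nest has worked loose. Take the wide pin key from its stand, feel both pins fully home into the ring's two holes, and turn the ring clockwise (seen from above) until it comes up hard against its shoulder, then nip it up lightly: press and turn gently, never force it, keep the key and the fingers off the glass and turn the ring with the key only, not the fingers. Then set the key back upright and fully seated in its own stand and leave everything else where it is.

Things in the scene. Friction and masses are not known exactly. Their poses are not given: they have to be found in the camera images.
- nest: the service nest: fixed metal base plate 124 (x) x 92 x 12 mm with a round cup, origin under its middle, z up. In the cup stands a stubby black objective, 77 mm across, front up, on its axis, and on top of that the bare-metal retaining ring
- ring_face (a point): centre of the ring's level upper face, 75 mm above the bench; axes as the nest's, they do not turn with the ring. Ring: 64 mm outside, 38 inside, 7 thick, with two opposite round holes, 6.8 mm wide and 7 deep, centres 25.5 mm from the axis. Their direction is not measured: at the start the line through them lies within 0.5 rad of this x axis
- lockring (a joint): angle of the ring, rad, counter-clockwise positive from above: what is left to turn clockwise until it is home on its shoulder, a hard stop (0). It resists with about 0.18 N m while it moves. A light nip at the stop is about 0.5 N m (each pin pushing 10 N sideways); 0.4 is hardly tight and over 0.65 is forcing it. Once home it stays
- front_lens: the domed glass lens inside the ring, 38 mm across, its crown 3.8 mm below the ring's face; fixed to the nest, origin on the ring's axis at bench height. Not to be touched
- key_wide_grip (a point): centre of the black upright wing handle of the wide pin key (the larger of two): wing 50 (x) x 14 (y) x 36 mm high. Below it a 14 mm stem and a steel crossbar 66 (x) x 14 x 10 mm with its underside 44 mm below this point, and two pins down from it, 5 mm thick, 6 mm long, 25.5 mm either side along x. About 0.14 kg; z up
- key_wide: the wide pin key itself; origin in the middle of the crossbar's underside, which rests on the ring's face or the stand's top when the pins are fully home. Its pins, slid slowly over the ring's face under about 5 N, drop in where they meet the holes; pressed over about 10 N they may drag the ring along
- pin_a (a point): centre of the lower tip of the wide key's pin on its +x side; axes as the key's
- pin_b (a point): centre of the lower tip of the wide key's pin on its -x side; axes as the key's
- stand_wide_top (a point): centre of the top of the wide key's stand, a fixed grey block 92 (x) x 44 x 20 mm with two round holes of 10 mm, 12 mm deep, 25.5 mm either side along x; the key stands in it at the start. z up
- key_narrow: the narrow pin key, alike but smaller (crossbar 46 mm), upright in a stand of its own like the other; origin under its crossbar. To be left alone
- oil_bottle_mid (a point): bystander: yellow dropper bottle with a blue cap, 28 mm thick, 74 mm high, half-way up
- objective_a_mid (a point): bystander: small steel microscope objective, 25 mm thick, 46 mm high, half-way up
- objective_b_mid (a point): bystander: small steel microscope objective, 25 mm thick, 40 mm high, half-way up
- eyepiece_mid (a point): bystander: black eyepiece, 38 mm thick, 48 mm high, half-way up
- blower_mid (a point): bystander: black rubber blower bulb, 56 mm thick, 105 mm high, half-way up
- petri_dish: bystander: flat glass dish, 90 mm across, 15 mm high; origin under its middle
- screwdriver: bystander: screwdriver lying along its x, 150 mm long; origin under its middle
There are look-alikes about, which are no part of the job. Leave any orange look-alike of the part that bears stand_wide_top alone.

How it is judged (in metres and radians):
On the way, in this order (a step that is already met when the one before it is completed fails the run):
1. both pins of the wide key sit at least 4 mm deep in the ring's two holes while the ring is still loose, more than 0.25 rad from home (z of each of pin_a, pin_b in the frame of ring_face below -0.004 m and horizontal distance between pin_a and ring_face between 0.0225 and 0.0285 m and horizontal distance between pin_b and ring_face between 0.0225 and 0.0285 m and value of joint lockring above 0.25 rad), for 0.2 s.
2. with both pins still at least 3 mm deep in the holes, the ring is home against its shoulder (within 0.01 rad) and nipped: key and ring pressing on each other with over 15 N in all (z of each of pin_a, pin_b in the frame of ring_face below -0.003 m and horizontal distance between pin_a and ring_face between 0.0225 and 0.0285 m and horizontal distance between pin_b and ring_face between 0.0225 and 0.0285 m and value of joint lockring below 0.01 rad and contact force between key_wide and lockring above 15 N), for 0.1 s.
At the end, for the whole second after the job is handed in: the ring is still home, within 0.01 rad; the wide key is back in its own stand, centred within 4 mm, seated within 2.5 mm of full depth, upright within 0.06 rad, lined up with the stand within 0.15 rad (either way round) and at rest (value of joint lockring below 0.01 rad and x of key_wide_grip in the frame of stand_wide_top between -0.004 and 0.004 m and y of key_wide_grip in the frame of stand_wide_top between -0.004 and 0.004 m and z of key_wide_grip in the frame of stand_wide_top between 0.0415 and 0.0465 m and angle between key_wide_grip's own z axis and vertical below 0.06 rad and angle between the x axis of key_wide_grip and the x axis of stand_wide_top, either way round below 0.15 rad and linear speed of key_wide below 0.02 m/s); the robot touches nothing.
It fails at once if the key forced: key and ring pressing on each other with over 40 N in all (contact force between key_wide and lockring above 40 N).
It fails at once if the glass of the front lens touched by the key or the fingers (contact force between any of key_wide, the fingers and front_lens above 0.3 N).
It fails at once if the ring touched with the fingers (contact force between the fingers and lockring above 0.5 N).
It fails at once if another thing shifted or knocked over (moved over 20 mm) (distance of any of oil_bottle_mid, objective_a_mid, objective_b_mid, eyepiece_mid, blower_mid, petri_dish, screwdriver, key_narrow from where it was at the start of the episode above 0.02 m).
It also fails if it takes over 72 s, if anything falls off the work surface, if the arm or the gripper's body presses on something with over 40 N, if the wrist force passes 120 N, or if a joint passes its speed limit or range.

## Working session

There is one attempt and no reset: what is moved stays moved. The work goes in short steps, Python scripts to look and compute and a tool call to move; the robot and the scene stay as the last step left them, time stands still between calls to the robot, and variables do not carry over. Pictures are saved under pics/ and viewed, at most 10 in all, crops included, and the job is handed in when it is done.

Besides the shell and the picture viewer there is one more tool, called by a JSON object that holds its "fn" and its "kwargs". step_arm: Moves the arm, as the interface text tells. Its arguments: {"type":"object","properties":{"commands":{"type":"array"}},"required":["commands"]}

```bash
mkdir -p pics
cat > h.py <<'E'
import numpy as np, cv2
from cell import ctrl
def grab(name):
    d=ctrl.get_image(name); np.savez('%s.npz'%name,**{k:v for k,v in d.items()}); return d
def load(name): return np.load('%s.npz'%name)
def pt(d,u,v,z=None):
    """world point at pixel; by range, or by ray with plane z"""
    f=d['image'].shape[0]/2/np.tan(np.radians(float(d['vfov']))/2); T=np.linalg.inv(d['world_to_cam'])
    r=np.array([(u-d['cx'])/f,(v-d['cy'])/f,1.])
    if z is None: return T[:3,:3]@(r*d['range_z'][int(round(v)),int(round(u))])+T[:3,3]
    w=T[:3,:3]@r; return T[:3,3]+w*(z-T[2,3])/w[2]
def cloud(d):
    f=d['image'].shape[0]/2/np.tan(np.radians(float(d['vfov']))/2); T=np.linalg.inv(d['world_to_cam'])
    v,u=np.mgrid[:420,:560]; Z=d['range_z']
    P=np.stack([(u-d['cx'])/f*Z,(v-d['cy'])/f*Z,Z],-1); return P@T[:3,:3].T+T[:3,3]
def crop(d,u0,v0,u1,v1,s,fn):
    cv2.imwrite('pics/'+fn,cv2.resize(d['image'][v0:v1,u0:u1,::-1],None,fx=s,fy=s,interpolation=cv2.INTER_CUBIC))
E
python3 - <<'E'
from h import *
for n in('top','scene'):
    d=grab(n); cv2.imwrite('pics/%s0.png'%n,d['image'][:,:,::-1]); print(d['vfov'],d['cx'],d['cy'],d['world_to_cam'].round(3))
print(ctrl.read_state())
E
```

```text
46.394683416299976 273.9645381165112 204.68427010743582 [[-6.100000e-02 -9.980000e-01 -0.000000e+00  1.975500e+01]
 [-9.710000e-01  5.900000e-02 -2.330000e-01  5.666280e+02]
 [ 2.330000e-01 -1.400000e-02 -9.720000e-01  1.298946e+03]
 [ 0.000000e+00  0.000000e+00  0.000000e+00  1.000000e+00]]
57.85028059964201 276.84116777081454 209.5441646380845 [[ 4.67000e-01  8.84000e-01 -1.40000e-02 -2.60022e+02]
 [ 4.65000e-01 -2.59000e-01 -8.46000e-01 -1.85520e+02]
 [-7.52000e-01  3.89000e-01 -5.32000e-01  1.33570e+03]
 [ 0.00000e+00  0.00000e+00  0.00000e+00  1.00000e+00]]
{'clock': 0.1, 'qpos': array([-1.36676825,  0.62926725,  0.03848358,  1.51828779, -0.02701991,
        0.99632581, -0.02000563]), 'qd': array([ 0.00184306, -0.00267352, -0.00052018, -0.00142634, -0.00030188,
        0.00066036, -0.00048816]), 'tau': array([ 2.04711439e-03, -5.64547992e+01,  1.23034202e+00, -1.93976194e+01,
        1.12963887e-02,  5.43280737e-03, -1.83685557e-05]), 'eef_pos': array([173.09091156, 625.88771657, 209.36664932]), 'tool_rot': array([-3.13982367e+00,  2.54925152e-05,  2.87171628e+00]), 'force': array([-0.32704462, -0.79041564,  0.0420247 ]), 'torque': array([-0.05639628,  0.03627626,  0.01287864]), 'gripper_force': 0.0, 'width': 85.74453912383547}
```

View pics/top0.png

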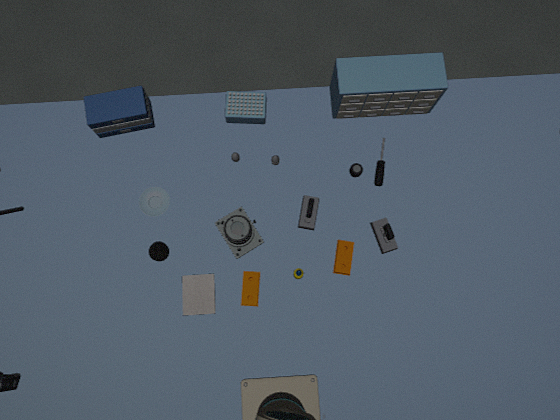

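View pics/scene0.png

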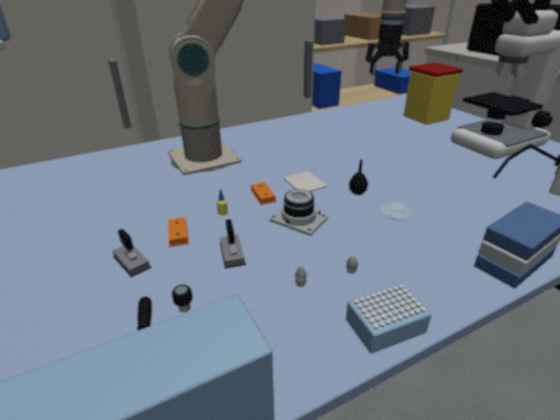

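The top view shows the nest at about (239,231), keys at (310,210) and (384,235), and orange look-alike stands at (344,257) and (251,288). Next I'll take enlarged crops.

Run:
```python
from h import *
d=load('top'); 
a=d['image'][175:265,205:275,::-1]; b=d['image'][175:265,285:410,::-1]
g=lambda m:cv2.resize(np.clip(m*1.6,0,255).astype('uint8'),None,fx=4,fy=4,interpolation=cv2.INTER_CUBIC)
cv2.imwrite('pics/c1.png',np.hstack([g(a),g(b)]))
P=cloud(d)
for n,(u0,u1,v0,v1) in dict(k1=(285,335,180,245),k2=(360,410,205,265)).items():
    Q=P[v0:v1,u0:u1].reshape(-1,3)
    for lo,hi in((14,24),(24,45),(45,75),(78,100)):
        S=Q[(Q[:,2]>lo)&(Q[:,2]<hi)]
        if len(S)<5: continue
        r=cv2.minAreaRect(S[:,:2].astype('float32')); print(n,lo,hi,len(S),np.round(r[0],1),np.round(r[1],1),round(r[2],1),S[:,2].max().round(1),np.median(S[:,2]).round(1))
Q=P[195:265,205:275].reshape(-1,3)
for lo,hi in((8,16),(70,80)):
    S=Q[(Q[:,2]>lo)&(Q[:,2]<hi)]; r=cv2.minAreaRect(S[:,:2].astype('float32')); print('nest',lo,len(S),np.round(r[0],1),np.round(r[1],1),r[2],np.median(S[:,2]), cv2.minEnclosingCircle(S[:,:2].astype('float32')))
```

```text
k1 14 24 310 [ 552.8 -112.5] [43.8 93.6] 76.3 23.9 19.8
k1 24 45 67 [ 551.3 -112.2] [42.7 89.3] 77.8 36.3 25.9
k1 45 75 14 [ 551.2 -111.6] [13. 48.] 76.0 74.1 64.1
k1 78 100 83 [ 552.2 -112.3] [13.6 50.3] 76.2 88.4 82.1
k2 14 24 328 [ 472.3 -322.6] [91.8 45.3] 15.6 24.0 19.9
k2 24 45 65 [ 470.2 -317. ] [84.5 42.2] 26.2 42.0 27.6
k2 45 75 43 [ 472.5 -320.4] [42.6 12.5] 12.4 75.0 63.5
k2 78 100 63 [ 472.5 -322.9] [39.5 13.5] 15.6 86.1 81.6
nest 8 462 [522.8  93.6] [180.4 181.3] 89.11518859863281 11.987590583848714 ((522.3870849609375, 87.67276000976562), 117.22811889648438)
nest 70 461 [506.6  91.3] [73.2 72.3] 24.627897262573242 73.96465568829808 ((506.1427917480469, 91.61033630371094), 37.92707061767578)
```

View pics/c1.png

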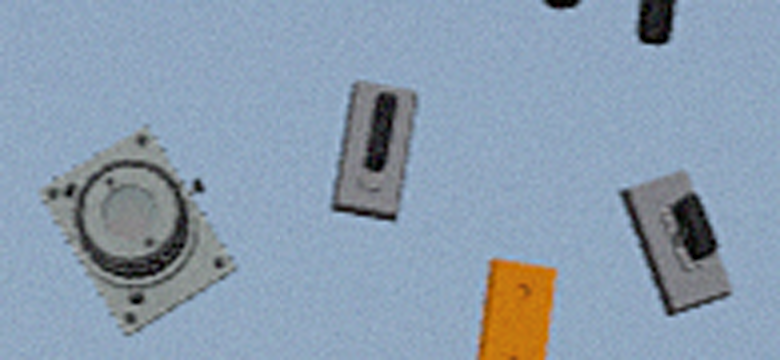

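Wide key = the left one (50 mm wing) at (552,-112). The ring's holes show at crop (110,182) and (149,242), i.e. pixels (232.5,220.5) and (242.3,235.5). I'll refine the ring centre and hole direction.

Run:
```python
from h import *
d=load('top')
g=cv2.cvtColor(d['image'],cv2.COLOR_RGB2GRAY).astype(float)
H=[]
for u,v in((232.5,220.5),(242.3,235.5)):
    u0,v0=int(round(u)),int(round(v)); w=g[v0-2:v0+3,u0-2:u0+3]; w=np.clip(np.median(g[v0-3:v0+4,u0-3:u0+4])-w-4,0,None)
    V,U=np.mgrid[v0-2:v0+3,u0-2:u0+3]; c=((w*U).sum()/w.sum(),(w*V).sum()/w.sum()); H.append(pt(d,*c,75)); print(np.round(c,2),H[-1].round(1))
H=np.array(H); e=H[1]-H[0]; print('mid',H.mean(0).round(1),'len',np.hypot(*e[:2]),'ang',np.arctan2(e[1],e[0]))
C=np.array([pt(d,205+x/4,175+y/4,12)[:2] for x,y in((145,127),(40,188),(130,335),(237,268))]); print(C.round(1),C.mean(0)); 
for i in range(4): e=C[(i+1)%4]-C[i]; print(np.hypot(*e).round(1),np.arctan2(e[1],e[0]).round(3))
P=cloud(d)[195:265,205:275].reshape(-1,3); S=P[(abs(P[:,2]-75)<3)&(np.hypot(P[:,0]-506.5,P[:,1]-91.5)<36)]
print(len(S),cv2.fitEllipse(cv2.convexHull(S[:,:2].astype('float32'))))
# key/ stand from colour-independent fits
print(ctrl.read_state()['tool_rot'])
```

```text
[231.86 220.02] [528.6 103.5  75. ]
[242.61 236.51] [481.   76.1  75. ]
mid [504.8  89.8  75. ] len 54.99729187067611 ang -2.620180525644277
[[579.6  79.5]
 [539.2 156.9]
 [429.3  96.9]
 [472.5  18.7]] [505.13446792  87.99004833]
87.4 2.052
125.2 -2.641
89.3 -1.067
123.2 0.516
303 ((506.8799133300781, 91.6651611328125), (70.44451141357422, 70.99871063232422), 90.5544662475586)
[-3.13982367e+00  2.54925152e-05  2.87171628e+00]
```

{"fn": "step_arm", "kwargs": {"commands": [-56.2,-61.1,0,0,0,-0.03,1,-56.2,-61.1,0,0,0,-0.03,1,-56.2,-61.1,0,0,0,-0.03,1,-56.2,-61.1,0,0,0,-0.03,1,-56.2,-61.1,0,0,0,-0.03,1,-56.2,-61.1,0,0,0,-0.03,1,-56.2,-61.1,0,0,0,-0.03,1,-56.2,-61.1,0,0,0,-0.03,1,-56.2,-61.1,0,0,0,-0.03,1,-56.2,-61.1,0,0,0,-0.03,1]}}

```text
clock: 1.1
eef_pos: [401.8, 179.7, 210.2]
tool_rot: [3.142, -0.0, 2.902]
force: [1.2, 0.6, 0.5]
width: 85.3
gripper_force: 0.0
```

```bash
cat > to.py <<'E'
import sys
from h import *
from scipy.spatial.transform import Rotation as R
s=ctrl.read_state(); A=R.from_euler('xyz',s['tool_rot']); x,y,z,w=map(float,sys.argv[1:5])
d=A.inv().apply(np.array([x,y,z])-s['eef_pos']); B=R.from_euler('xyz',[np.pi,0,w])
print('cm',(d/10).round(2),'rv',(A.inv()*B).as_rotvec().round(3),'pos',s['eef_pos'].round(1),s['tool_rot'].round(3),'q',s['qpos'].round(2),s['clock'])
E
python3 to.py 552.4 -112.3 150 2.9
```

```text
cm [-21.56 -24.79   6.02] rv [ 0.    -0.     0.002] pos [401.8 179.7 210.2] [ 3.142 -0.     2.902] q [-0.54  0.33  0.08  2.07 -0.04  0.73  0.89] 1.1
```

{"fn": "step_arm", "kwargs": {"commands": [-21.6,-24.8,6,0,0,0,1,-21.6,-24.8,6,0,0,0,1,-21.6,-24.8,6,0,0,0,1,-21.6,-24.8,6,0,0,0,1,-21.6,-24.8,6,0,0,0,1,-21.6,-24.8,6,0,0,0,1,-21.6,-24.8,6,0,0,0,1,-21.6,-24.8,6,0,0,0,1,-21.6,-24.8,6,0,0,0,1,-21.6,-24.8,6,0,0,0,1]}}

```text
clock: 2.1
eef_pos: [551.7, -108.9, 150.0]
tool_rot: [3.141, -0.001, 2.903]
force: [0.0, 0.1, 0.7]
width: 85.4
gripper_force: 0.0
```

```bash
python3 to.py 552.4 -112.3 46 2.9
```

```text
cm [-0.16 -0.32 10.4 ] rv [ 0.001 -0.001  0.003] pos [ 551.7 -108.9  150. ] [ 3.141e+00 -1.000e-03  2.903e+00] q [ 0.09  0.58  0.08  1.83 -0.07  0.74  1.55] 2.1
```

{"fn": "step_arm", "kwargs": {"commands": [-0.15,-0.3,3,0,0,0,1,-0.15,-0.3,7,0,0,0,1,-0.15,-0.3,10.4,0,0,0,1,-0.15,-0.3,10.4,0,0,0,1,-0.15,-0.3,10.4,0,0,0,0.3,-0.15,-0.3,10.4,0,0,0,0.25]}}

```text
clock: 2.7
eef_pos: [554.5, -113.5, 48.2]
tool_rot: [3.141, 0.003, 2.903]
force: [-0.6, -0.3, 0.8]
width: 59.1
gripper_force: 0.0
```

```bash
python3 to.py 552.4 -112.3 46 2.9
python3 - <<'E'
from h import *
d=grab('scene'); crop(d,180,190,300,290,6,'g1.png')
E
```

```text
cm [0.24 0.06 0.22] rv [0.    0.003 0.003] pos [ 554.5 -113.5   48.2] [3.141e+00 3.000e-03 2.903e+00] q [ 0.11  0.74  0.06  1.89 -0.09  0.51  1.57] 2.7
```

View pics/g1.png

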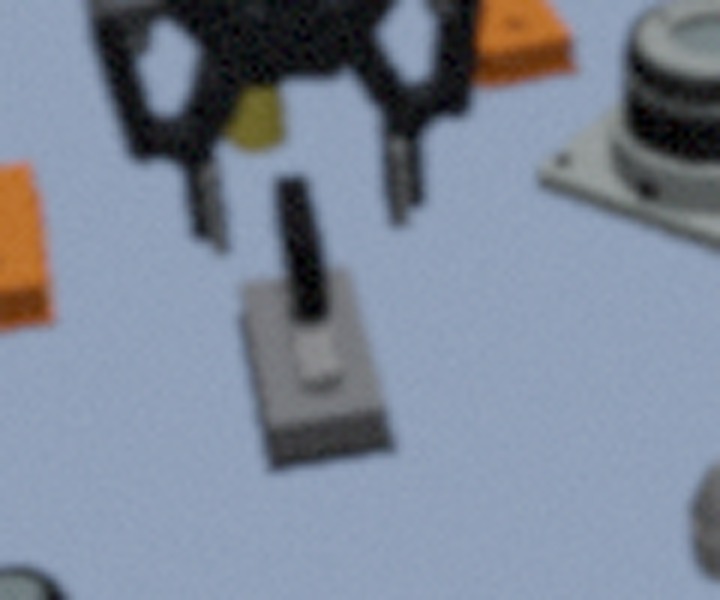

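The fingers straddle the wing (tips at crop (215,245) and (400,220), wing at about (303,250)). Closing.

{"fn": "step_arm", "kwargs": {"commands": [0.24,0.06,0.2,0,0,0,0.2,0.24,0.06,0.2,0,0,0,0.15,0.24,0.06,0.2,0,0,0,0,0.24,0.06,0.2,0,0,0,0,0.24,0.06,0.2,0,0,0,0,0.24,0.06,0.2,0,0,0,0,0.24,0.06,0.2,0,0,0,0,0.24,0.06,0.2,0,0,0,0,0.24,0.06,0.2,0,0,0,0,0.24,0.06,0.2,0,0,0,0]}}

```text
clock: 3.75
eef_pos: [550.9, -113.2, 45.0]
tool_rot: [-3.141, 0.001, 2.901]
force: [-1.2, -0.6, 6.5]
width: 12.6
gripper_force: 58.9
```

```bash
python3 to.py 552.4 -112.3 46 2.9; python3 -c "
from h import *
s=ctrl.read_state();print(s['force'],s['torque'],s['width'])
d=grab('top');f=d['image'].shape[0]/2/np.tan(np.radians(float(d['vfov']))/2)
print(f)"
```

```text
cm [-0.12  0.12 -0.1 ] rv [-0.     0.001  0.001] pos [ 550.9 -113.2   45. ] [-3.141e+00  1.000e-03  2.901e+00] q [ 0.11  0.74  0.06  1.9  -0.09  0.51  1.56] 3.75
[-1.21975242 -0.6066532   6.45990231] [-0.14804749  0.38396538 -0.00228535] 12.551081946988925
490.0294984391013
```

{"fn": "step_arm", "kwargs": {"commands": [0,0,-1,0,0,0,0,0,0,-4,0,0,0,0,0,0,-8,0,0,0,0,1,2,-10.5,0,0,-0.1,0,3,6,-10.5,0,0,-0.23,0,5,10,-10.5,0,0,-0.37,0,7.1,14.2,-10.5,0,0,-0.5,0,9.2,18.5,-10.5,0,0,-0.63,0,9.2,18.6,-10.5,0,0,-0.76,0,9.2,18.6,-10.5,0,0,-0.76,0]}}

```text
clock: 4.8
eef_pos: [505.2, 91.6, 149.6]
tool_rot: [3.141, 0.0, -2.617]
force: [0.6, -0.8, -2.0]
width: 12.6
gripper_force: 58.6
```

```bash
python3 to.py 505.3 90 112 3.661
python3 - <<'E'
from h import *
d=grab('scene'); crop(d,240,150,370,250,6,'r1.png')
E
```

```text
cm [ 0.08 -0.15  3.76] rv [0.001 0.    0.005] pos [505.2  91.6 149.6] [ 3.141  0.    -2.617] q [-0.15  0.52 -0.12  1.96  0.09  0.67  1.77] 4.8
```

View pics/r1.png

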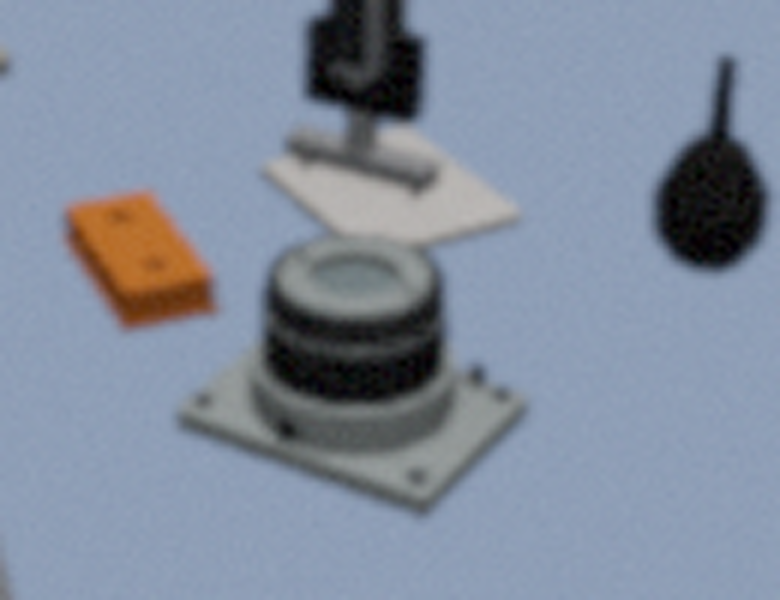

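Run:
```python
from h import *
d=load('scene');f=210/np.tan(np.radians(float(d['vfov']))/2)
def pr(p):
    c=d['world_to_cam'][:3,:3]@p+d['world_to_cam'][:3,3]; return np.round([(f*c[0]/c[2]+d['cx']-240)*6,(f*c[1]/c[2]+d['cy']-150)*6],1)
c=np.array([505.2,91.6,0])
def on(c,a,r,z): return np.array([c[0]+r*np.cos(a),c[1]+r*np.sin(a),z])
a=-2.617
for s in(1,-1): print('bar end mid',pr(on(c,a,s*33,129.6)),'pin tip',pr(on(c,a,s*25.5,118.6)))
r=np.array([505.3,90,0])
for s in(1,-1): print('hole',pr(on(r,.521,s*25.5,75)))
print('ring L/R etc',[pr(on(r,t,32,75)) for t in np.arange(0,6.28,np.pi/4)])
print('ringc',pr(np.array([505.3,90,75])))
g=cv2.cvtColor(d['image'],cv2.COLOR_RGB2GRAY)
im=d['image'][185:210,280:320,::-1]; cv2.imwrite('pics/r2.png',np.hstack([cv2.resize(im,None,fx=16,fy=16,interpolation=cv2.INTER_CUBIC)]))
```

```text
bar end mid [287.5 131.3] pin tip [303.1 159.5]
bar end mid [430.1 169.1] pin tip [412.6 189.1]
hole [406.  283.9]
hole [299.4 252.5]
ring L/R etc [array([392.2, 302.3]), array([427.1, 278.5]), array([417.3, 249.6]), array([370.6, 232.1]), array([313.9, 235.4]), array([278.2, 257.7]), array([285.1, 287. ]), array([332.5, 305.9])]
ringc [352.1 268. ]
```

View pics/r2.png

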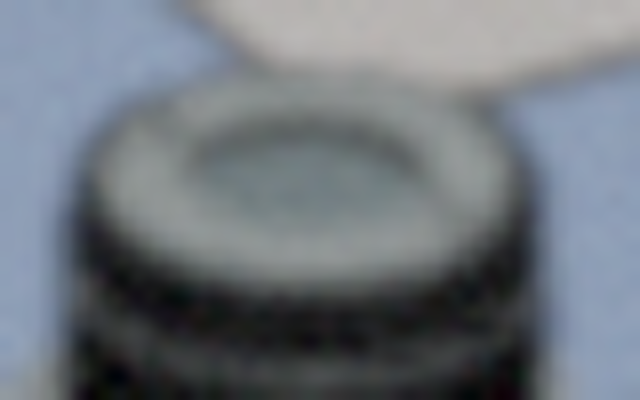

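The bar and the ring (crop centre about (307,176)) are both shifted from my projection by the same small bias, so the estimate holds. Descending to the face.

{"fn": "step_arm", "kwargs": {"commands": [0.08,-0.15,2,0,0,0,0,0.08,-0.15,3.5,0,0,0,0,0.08,-0.15,4.0,0,0,0,0,0.08,-0.15,4.2,0,0,0,0,0.08,-0.15,4.3,0,0,0,0,0.08,-0.15,4.3,0,0,0,0,0.08,-0.15,4.3,0,0,0,0]}}

```text
clock: 5.55
eef_pos: [506.2, 88.1, 106.7]
tool_rot: [-3.141, 0.001, -2.622]
force: [-0.7, -0.1, -1.6]
width: 12.4
gripper_force: 58.6
```

```bash
python3 to.py 505.3 90 105 3.661
```

```text
cm [-0.02  0.21  0.17] rv [-0.     0.001  0.   ] pos [506.2  88.1 106.7] [-3.141e+00  1.000e-03 -2.622e+00] q [-0.16  0.59 -0.11  1.99  0.11  0.56  1.75] 5.55
```

{"fn": "step_arm", "kwargs": {"commands": [-0.02,0.2,0,0,0,0,0,-0.02,0.2,0.05,0,0,0,0,-0.02,0.2,0.1,0,0,0,0,-0.02,0.2,0.15,0,0,0,0,-0.02,0.2,0.15,0,0,0,0]}}

```text
clock: 6.05
eef_pos: [505.1, 90.3, 105.1]
tool_rot: [3.142, 0.001, -2.621]
force: [-0.7, 0.6, 3.5]
width: 12.7
gripper_force: 59.4
```

```bash
python3 to.py 505.3 90 105 3.661;python3 -c "
from h import *
s=ctrl.read_state();print(s['force'],s['torque'])"
```

```text
cm [-0.01 -0.03  0.01] rv [0.    0.001 0.001] pos [505.1  90.3 105.1] [ 3.142e+00  1.000e-03 -2.621e+00] q [-0.16  0.59 -0.1   2.    0.11  0.56  1.75] 6.05
[-0.74251236  0.55863791  3.52711911] [0.18460181 0.22496859 0.01024798]
```

{"fn": "step_arm", "kwargs": {"commands": [0,0,0,0,0,-0.02,0,0,0,0,0,0,-0.04,0,0,0,0,0,0,-0.06,0,0,0,0,0,0,-0.03,0,0,0,0,0,0,-0.01,0,0,0,0,0,0,0.01,0,0,0,0,0,0,0.03,0,0,0,0,0,0,0.05,0,0,0,0,0,0,0.06,0]}}

```text
clock: 6.95
eef_pos: [504.1, 90.5, 104.2]
tool_rot: [3.14, -0.001, -2.682]
force: [-2.0, 4.0, -1.8]
width: 12.6
gripper_force: 58.5
```

```bash
cat > st.py <<'E'
from h import *
s=ctrl.read_state();print(s['eef_pos'].round(2),s['tool_rot'].round(4),'F',s['force'].round(2),'T',s['torque'].round(3),s['clock'])
E
python3 st.py
```

```text
[504.07  90.54 104.2 ] [ 3.1405e+00 -1.3000e-03 -2.6821e+00] F [-2.    3.96 -1.85] T [1.13  0.481 0.135] 6.95
```

{"fn": "step_arm", "kwargs": {"commands": [0,0,0.05,0,0,-0.01,0,0,0,0.1,0,0,-0.01,0,0,0,0.15,0,0,-0.01,0,0,0,0.2,0,0,-0.01,0,0,0,0.2,0,0,-0.01,0]}}

```text
clock: 7.45
eef_pos: [504.1, 90.3, 102.5]
tool_rot: [3.141, -0.001, -2.671]
force: [-3.6, 4.6, -0.1]
width: 12.5
gripper_force: 58.7
```

```bash
python3 st.py
```

```text
[504.11  90.31 102.53] [ 3.1407e+00 -1.1000e-03 -2.6710e+00] F [-3.58  4.59 -0.05] T [1.26  0.794 0.202] 7.45
```

{"fn": "step_arm", "kwargs": {"commands": [0.02,0.05,0,0,0,-0.01,0,0.03,0.1,0.05,0,0,-0.01,0,0.03,0.1,0.1,0,0,-0.01,0,0.03,0.1,0.15,0,0,-0.01,0,0.03,0.1,0.2,0,0,-0.01,0,0.03,0.1,0.2,0,0,-0.01,0]}}

```text
clock: 8.05
eef_pos: [504.0, 90.5, 100.6]
tool_rot: [-3.142, -0.0, -2.662]
force: [-1.8, 2.7, -0.6]
width: 12.7
gripper_force: 58.7
```

```bash
python3 st.py
```

```text
[504.04  90.51 100.55] [-3.1416e+00 -4.0000e-04 -2.6615e+00] F [-1.83  2.74 -0.57] T [0.738 0.561 0.091] 8.05
```

{"fn": "step_arm", "kwargs": {"commands": [0.01,0.04,0.03,0,0,0,0,0.01,0.06,0.06,0,0,0,0,0.01,0.06,0.1,0,0,0,0,0.01,0.06,0.12,0,0,0,0,0.01,0.06,0.12,0,0,0,0]}}

```text
clock: 8.55
eef_pos: [504.0, 90.8, 99.9]
tool_rot: [-3.141, 0.0, -2.662]
force: [-1.9, 0.7, 4.9]
width: 12.5
gripper_force: 59.5
```

```bash
python3 st.py
```

```text
[504.03  90.79  99.93] [-3.1410e+00  2.0000e-04 -2.6617e+00] F [-1.85  0.69  4.94] T [0.26  0.669 0.126] 8.55
```

{"fn": "step_arm", "kwargs": {"commands": [-0.02,0.01,-0.03,0,0,0.02,0,-0.02,0.01,-0.03,0,0,0.05,0,-0.02,0.01,-0.03,0,0,0.08,0,-0.02,0.01,-0.03,0,0,0.11,0,-0.02,0.01,-0.03,0,0,0.14,0,-0.02,0.01,-0.03,0,0,0.17,0,-0.02,0.01,-0.03,0,0,0.18,0,-0.02,0.01,-0.03,0,0,0.18,0]}}

```text
clock: 9.35
eef_pos: [504.2, 91.2, 99.9]
tool_rot: [-3.141, 0.0, -2.843]
force: [-3.1, 0.4, 5.5]
width: 12.4
gripper_force: 59.6
```

```bash
python3 st.py
```

```text
[504.23  91.2   99.94] [-3.1412e+00  5.0000e-04 -2.8430e+00] F [-3.06  0.38  5.53] T [0.114 0.508 0.167] 9.35
```

{"fn": "step_arm", "kwargs": {"commands": [0.03,0.01,-0.03,0,0,0.02,0,0.03,0.01,-0.03,0,0,0.04,0,0.03,0.01,-0.03,0,0,0.05,0,0.03,0.01,-0.03,0,0,0.045,0,0.03,0.01,-0.03,0,0,0.045,0]}}

```text
clock: 9.85
eef_pos: [504.1, 91.3, 100.0]
tool_rot: [-3.141, 0.001, -2.887]
force: [0.8, -0.9, 0.3]
width: 12.7
gripper_force: 58.9
```

```bash
python3 st.py
```

```text
[504.05  91.26 100.03] [-3.1414e+00  7.0000e-04 -2.8867e+00] F [ 0.83 -0.9   0.29] T [ 0.037 -0.129  0.055] 9.85
```

{"fn": "step_arm", "kwargs": {"commands": [0,0,0,0,0,0.02,0,0,0,0,0,0,0.035,0,0,0,0,0,0,0.035,0]}}

```text
clock: 10.15
eef_pos: [504.0, 91.3, 100.1]
tool_rot: [-3.141, 0.001, -2.922]
force: [1.1, -0.4, -2.0]
width: 12.4
gripper_force: 58.8
```

```bash
python3 st.py
```

```text
[504.04  91.27 100.07] [-3.1414e+00  7.0000e-04 -2.9221e+00] F [ 1.09 -0.39 -2.  ] T [-0.093 -0.371  0.179] 10.15
```

{"fn": "step_arm", "kwargs": {"commands": [0,0,0.02,0,0,0.015,0,0,0,0.02,0,0,0.03,0,0,0,0.02,0,0,0.03,0]}}

```text
clock: 10.45
eef_pos: [504.0, 91.3, 100.0]
tool_rot: [-3.141, 0.001, -2.952]
force: [1.5, -1.5, -0.7]
width: 12.2
gripper_force: 59.0
```

```bash
python3 st.py
```

```text
[504.03  91.31 100.01] [-3.1414e+00  8.0000e-04 -2.9522e+00] F [ 1.49 -1.49 -0.74] T [-0.131 -0.521  0.102] 10.45
```

{"fn": "step_arm", "kwargs": {"commands": [0,0,0.01,0,0,0.015,0,0,0,0.01,0,0,0.03,0,0,0,0.01,0,0,0.03,0]}}

```text
clock: 10.75
eef_pos: [504.1, 91.3, 100.0]
tool_rot: [-3.141, 0.001, -2.982]
force: [2.4, -0.7, 2.0]
width: 12.5
gripper_force: 59.3
```

```bash
python3 st.py
```

```text
[504.07  91.33 100.  ] [-3.1415e+00  9.0000e-04 -2.9822e+00] F [ 2.43 -0.7   2.02] T [-0.274 -0.575  0.173] 10.75
```

{"fn": "step_arm", "kwargs": {"commands": [-0.03,0,0,0,0,0.015,0,-0.03,0,0,0,0,0.03,0,-0.03,0,0,0,0,0.03,0]}}

```text
clock: 11.05
eef_pos: [504.2, 91.3, 100.0]
tool_rot: [-3.141, 0.0, -3.012]
force: [2.2, -1.4, 4.7]
width: 12.2
gripper_force: 59.5
```

```bash
python3 st.py
```

```text
[504.16  91.3   99.97] [-3.1415e+00  5.0000e-04 -3.0123e+00] F [ 2.16 -1.4   4.74] T [-0.371 -0.542  0.182] 11.05
```

{"fn": "step_arm", "kwargs": {"commands": [-0.04,0,-0.02,0,0,0.015,0,-0.04,0,-0.02,0,0,0.03,0,-0.04,0,-0.02,0,0,0.03,0]}}

```text
clock: 11.35
eef_pos: [504.3, 91.3, 100.0]
tool_rot: [-3.141, -0.0, -3.042]
force: [1.6, -1.2, 2.3]
width: 12.8
gripper_force: 59.5
```

```bash
python3 st.py
```

```text
[504.27  91.33  99.99] [-3.1414e+00 -1.0000e-04 -3.0422e+00] F [ 1.6  -1.19  2.34] T [-0.443 -0.417  0.09 ] 11.35
```

{"fn": "step_arm", "kwargs": {"commands": [-0.01,0,0,0,0,0.015,0,-0.01,0,0,0,0,0.03,0,-0.01,0,0,0,0,0.03,0]}}

```text
clock: 11.65
eef_pos: [504.3, 91.3, 100.0]
tool_rot: [-3.141, -0.0, -3.072]
force: [0.9, -2.9, 3.4]
width: 12.7
gripper_force: 59.6
```

```bash
python3 st.py
```

```text
[504.32  91.29  99.97] [-3.1414e+00 -2.0000e-04 -3.0723e+00] F [ 0.86 -2.86  3.45] T [-0.539 -0.443  0.12 ] 11.65
```

{"fn": "step_arm", "kwargs": {"commands": [0,-0.05,0,0,0,0.015,0,0,-0.05,0,0,0,0.03,0,0,-0.05,0,0,0,0.03,0]}}

```text
clock: 11.95
eef_pos: [504.4, 91.2, 100.0]
tool_rot: [3.141, -0.0, -3.102]
force: [1.5, -0.4, 2.2]
width: 12.7
gripper_force: 59.4
```

```bash
python3 st.py
```

```text
[504.38  91.19  99.99] [ 3.1414e+00 -1.0000e-04 -3.1019e+00] F [ 1.53 -0.44  2.22] T [-0.257 -0.407  0.124] 11.95
```

{"fn": "step_arm", "kwargs": {"commands": [-0.02,0,0,0,0,0.015,0,-0.02,0,0,0,0,0.03,0,-0.02,0,0,0,0,0.03,0]}}

```text
clock: 12.25
eef_pos: [504.5, 91.1, 100.0]
tool_rot: [3.141, -0.0, -3.132]
force: [0.6, -1.2, 3.6]
width: 12.3
gripper_force: 59.5
```

```bash
python3 st.py
```

```text
[504.52  91.13  99.99] [ 3.1415e+00 -2.0000e-04 -3.1320e+00] F [ 0.56 -1.19  3.61] T [-0.127 -0.344  0.074] 12.25
```

{"fn": "step_arm", "kwargs": {"commands": [0,-0.02,-0.01,0,0,0.015,0,0,-0.02,-0.01,0,0,0.03,0,0,-0.02,-0.01,0,0,0.03,0]}}

```text
clock: 12.55
eef_pos: [504.5, 91.0, 100.0]
tool_rot: [3.141, -0.0, 3.122]
force: [1.1, 0.6, 0.7]
width: 12.7
gripper_force: 59.3
```

```bash
python3 st.py
```

```text
[504.52  91.03  99.97] [ 3.1415e+00 -3.0000e-04  3.1218e+00] F [1.07 0.62 0.69] T [ 0.089 -0.386  0.277] 12.55
```

{"fn": "step_arm", "kwargs": {"commands": [0,0,0.01,0,0,0.01,0,0,0,0.01,0,0,0.01,0]}}

```text
clock: 12.75
eef_pos: [504.6, 91.0, 100.0]
tool_rot: [3.142, -0.0, 3.112]
force: [1.0, 0.5, 3.2]
width: 12.6
gripper_force: 59.6
```

```bash
python3 st.py
```

```text
[504.59  90.99  99.99] [ 3.1415 -0.      3.1123] F [0.99 0.48 3.16] T [ 0.056 -0.317  0.466] 12.75
```

{"fn": "step_arm", "kwargs": {"commands": [0,0,0,0,0,0.003,0,0,0,0,0,0,0.003,0,0,0,0,0,0,0.003,0,0,0,0,0,0,0.003,0,0,0,0,0,0,0.003,0]}}

```text
clock: 13.25
eef_pos: [504.6, 90.9, 100.0]
tool_rot: [3.141, -0.0, 3.109]
force: [0.9, 1.2, 1.4]
width: 12.2
gripper_force: 59.7
```

```bash
python3 st.py
```

```text
[504.61  90.95  99.99] [ 3.1414e+00 -1.0000e-04  3.1090e+00] F [0.93 1.23 1.36] T [ 0.216 -0.32   0.532] 13.25
```

{"fn": "step_arm", "kwargs": {"commands": [0,0,0,0,0,-0.02,0,0,0,0,0,0,-0.04,0,0,0,-0.1,0,0,-0.04,0,0,0,-0.25,0,0,-0.04,0,0,0,-0.4,0,0,-0.04,0,0,0,-0.6,0,0,-0.04,0,0,0,-1,0,0,-0.04,0,0,0,-2,0,0,-0.04,0,0,0,-4,0,0,-0.04,0,0,0,-5,0,0,-0.04,0]}}

```text
clock: 14.25
eef_pos: [505.5, 90.7, 151.8]
tool_rot: [3.141, 0.002, -3.135]
force: [1.0, -0.6, -2.2]
width: 12.8
gripper_force: 58.7
```

```bash
python3 st.py; python3 to.py 550.9 -113.2 150 2.901
python3 - <<'E'
from h import *
d=grab('scene'); crop(d,240,140,370,240,6,'r3.png')
E
```

```text
[505.46  90.72 151.83] [ 3.1413e+00  2.2000e-03 -3.1347e+00] F [ 1.04 -0.56 -2.21] T [ 0.047 -0.072 -0.027] 14.25
cm [ -4.4  -20.42   0.19] rv [0.001 0.002 0.247] pos [505.5  90.7 151.8] [ 3.141e+00  2.000e-03 -3.135e+00] q [-0.27  0.52  0.05  1.96 -0.04  0.66  1.39] 14.25
```

View pics/r3.png

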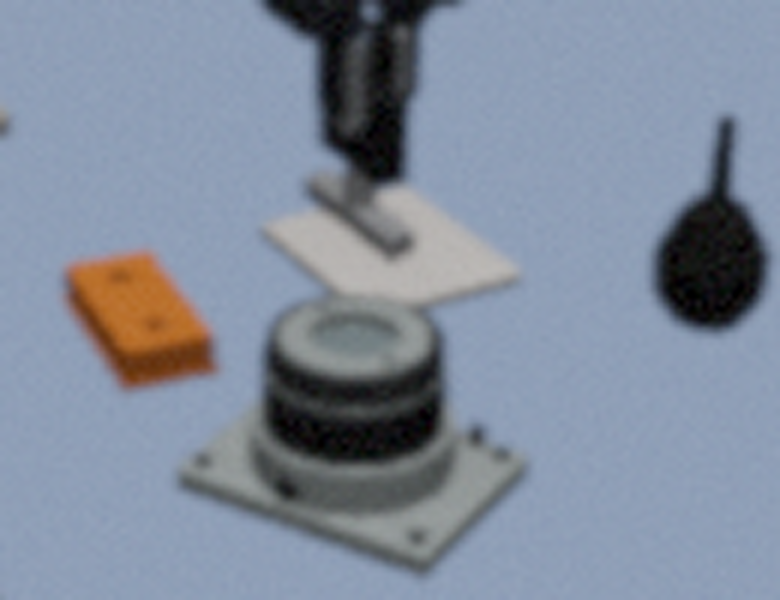

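The key came out cleanly and is still upright in the gripper (bar at crop (310,180)–(410,240)). Back to the stand.

{"fn": "step_arm", "kwargs": {"commands": [-1,-4,0.2,0,0,0.06,0,-2,-8,0.2,0,0,0.12,0,-3,-12.5,0.2,0,0,0.18,0,-4,-17,0.2,0,0,0.247,0,-4.4,-20.4,0.2,0,0,0.247,0,-4.4,-20.4,0.2,0,0,0.247,0,-4.4,-20.4,0.2,0,0,0.247,0,-4.4,-20.4,0.2,0,0,0.247,0]}}

```text
clock: 15.1
eef_pos: [549.8, -111.2, 147.8]
tool_rot: [3.14, -0.001, 2.903]
force: [-1.1, 0.6, -2.5]
width: 12.4
gripper_force: 58.9
```

```bash
python3 to.py 550.9 -113.2 56 2.901
```

```text
cm [-0.16 -0.18  9.18] rv [ 0.001 -0.001  0.002] pos [ 549.8 -111.2  147.8] [ 3.140e+00 -1.000e-03  2.903e+00] q [ 0.08  0.58  0.1   1.84 -0.09  0.73  1.57] 15.1
```

{"fn": "step_arm", "kwargs": {"commands": [-0.1,-0.1,3,0,0,0,0,-0.1,-0.1,6,0,0,0,0,-0.1,-0.1,8.5,0,0,0,0,-0.1,-0.1,9.2,0,0,0,0,-0.1,-0.1,9.2,0,0,0,0,-0.1,-0.1,9.2,0,0,0,0,-0.1,-0.1,9.2,0,0,0,0]}}

```text
clock: 15.8
eef_pos: [552.0, -114.0, 57.4]
tool_rot: [3.141, 0.003, 2.902]
force: [-0.0, -0.2, -1.2]
width: 12.7
gripper_force: 58.9
```

```bash
python3 to.py 550.9 -113.2 45.2 2.901; python3 st.py
```

```text
cm [0.13 0.05 1.22] rv [0.    0.003 0.001] pos [ 552.  -114.    57.4] [3.141e+00 3.000e-03 2.902e+00] q [ 0.1   0.72  0.08  1.89 -0.1   0.53  1.58] 15.8
[ 552.   -114.     57.37] [3.1413e+00 2.6000e-03 2.9022e+00] F [-0.01 -0.19 -1.2 ] T [ 0.03  -0.037  0.015] 15.8
```

{"fn": "step_arm", "kwargs": {"commands": [0.12,0.05,0.2,0,0.003,0,0,0.12,0.05,0.4,0,0.003,0,0,0.12,0.05,0.6,0,0.003,0,0,0.12,0.05,0.8,0,0.003,0,0,0.12,0.05,0.9,0,0.003,0,0,0.12,0.05,1.0,0,0.003,0,0,0.12,0.05,1.1,0,0.003,0,0,0.12,0.05,1.1,0,0.003,0,0]}}

```text
clock: 16.6
eef_pos: [549.7, -113.4, 45.1]
tool_rot: [-3.142, -0.003, 2.902]
force: [0.2, -0.4, -0.0]
width: 12.4
gripper_force: 59.1
```

```bash
python3 to.py 550.9 -113.2 45 2.901; python3 st.py
```

```text
cm [-0.11  0.05  0.01] rv [-0.    -0.003  0.001] pos [ 549.7 -113.4   45.1] [-3.142e+00 -3.000e-03  2.902e+00] q [ 0.1   0.74  0.08  1.9  -0.11  0.51  1.59] 16.6
[ 549.74 -113.38   45.12] [-3.1416e+00 -3.1000e-03  2.9017e+00] F [ 0.17 -0.39 -0.04] T [-0.021  0.093  0.028] 16.6
```

{"fn": "step_arm", "kwargs": {"commands": [-0.1,0.05,0.03,0,-0.003,0,0,-0.1,0.05,0.05,0,-0.003,0,0,-0.1,0.05,0.05,0,-0.003,0,0.2,-0.1,0.05,0.05,0,-0.003,0,0.4,-0.1,0.05,0.05,0,-0.003,0,0.6,-0.1,0.05,0.05,0,-0.003,0,0.8,-0.1,0.05,0.05,0,-0.003,0,0.8,-0.1,0.05,0.05,0,-0.003,0,0.8,-0.1,0.05,0.05,0,-0.003,0,0.8]}}

```text
clock: 17.5
eef_pos: [550.9, -113.1, 44.5]
tool_rot: [3.142, 0.0, 2.902]
force: [0.0, 0.1, -0.5]
width: 68.2
gripper_force: 0.0
```

```bash
python3 to.py 550.9 -113.2 45 2.901; python3 st.py
```

```text
cm [-0.   -0.01 -0.05] rv [0.    0.    0.001] pos [ 550.9 -113.1   44.5] [3.142 0.    2.902] q [ 0.1   0.74  0.08  1.9  -0.11  0.51  1.58] 17.5
[ 550.93 -113.06   44.48] [3.1415 0.     2.9018] F [ 0.04  0.05 -0.51] T [0.051 0.02  0.018] 17.5
```

Released. Retract straight up, then move aside for a clear look.

{"fn": "step_arm", "kwargs": {"commands": [0,0,-2,0,0,0,0.8,0,0,-5,0,0,0,0.8,0,0,-9,0,0,0,0.8,0,0,-13,0,0,0,0.8,0,0,-17,0,0,0,0.8,4,2,-17,0,0,0,0.8,8,2,-17,0,0,0,0.8,12,2,-17,0,0,0,0.8,15,2,-17,0,0,0,0.8,15,2,-17,0,0,0,0.8]}}

```text
clock: 18.5
eef_pos: [405.1, -57.1, 214.4]
tool_rot: [3.142, -0.004, 2.902]
force: [0.9, 0.1, 0.1]
width: 68.4
gripper_force: 0.0
```

Run:
```python
from h import *
d=grab('top'); P=cloud(d); Q=P[180:245,285:335].reshape(-1,3)
for lo,hi in((14,24),(78,100)):
    S=Q[(Q[:,2]>lo)&(Q[:,2]<hi)]; r=cv2.minAreaRect(S[:,:2].astype('float32')); print(lo,len(S),np.round(r[0],1),np.round(r[1],1),r[2],np.median(S[:,2]).round(1))
a=d['image'][175:265,205:335,::-1]; e=grab('scene')['image'][180:280,200:350,::-1]
f=lambda m:cv2.resize(m,(780,int(780*m.shape[0]/m.shape[1])),interpolation=cv2.INTER_CUBIC)
cv2.imwrite('pics/end.png',cv2.resize(np.vstack([f(a),f(e)]),None,fx=.55,fy=.55))
```

```text
14 34 [ 594.1 -122.7] [43.5  9.4] 79.31056213378906 19.8
78 3 [ 576.3 -115.3] [5.5 0.6] 83.82630920410156 81.9
```

View pics/end.png

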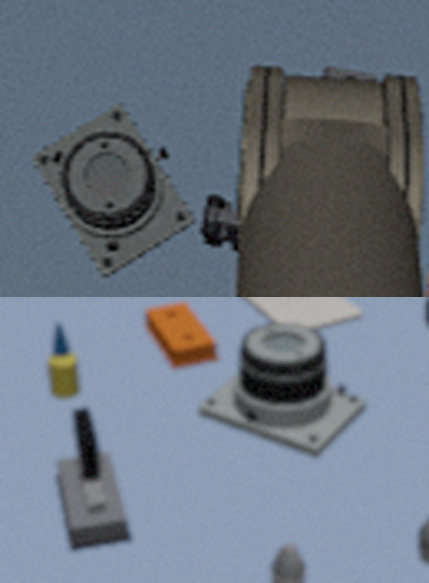

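Key stands upright in its stand and the ring's holes have turned. The arm hides the key from above, so I'll swing aside and verify the seat.

{"fn": "step_arm", "kwargs": {"commands": [0,5,0,0,0,0,0.8,0,10,0,0,0,0,0.8,0,15,0,0,0,0,0.8,0,20,0,0,0,0,0.8,0,25,0,0,0,0,0.8,0,30,0,0,0,0,0.8,0,30,0,0,0,0,0.8,0,30,0,0,0,0,0.8,0,30,0,0,0,0,0.8]}}

```text
clock: 19.5
eef_pos: [481.7, 231.9, 214.1]
tool_rot: [-3.14, -0.0, 2.9]
force: [0.3, -0.1, -0.2]
width: 68.4
gripper_force: 0.0
```

```bash
python3 - <<'E'
from h import *
d=grab('top'); P=cloud(d); Q=P[180:245,285:335].reshape(-1,3)
for lo,hi in((14,24),(45,75),(78,100)):
    S=Q[(Q[:,2]>lo)&(Q[:,2]<hi)]; r=cv2.minAreaRect(S[:,:2].astype('float32')); print(lo,len(S),np.round(r[0],1),np.round(r[1],1),r[2],np.median(S[:,2]).round(1))
E
python3 st.py
```

```text
14 307 [ 552.9 -112.5] [43.6 93.1] 76.22106170654297 20.1
45 14 [ 549.9 -107.9] [11.4 45.3] 87.37788391113281 66.3
78 83 [ 551.7 -112.1] [13.7 47.4] 76.10540771484375 82.5
[481.68 231.62 214.3 ] [-3.1406e+00  1.0000e-04  2.8992e+00] F [ 0.09 -0.8   0.03] T [-0.026 -0.003 -0.041] 19.55
```

Centred to within about 1 mm, height and alignment as at the start. Handing in.

```bash
python3 -c "
from cell import ctrl
print(ctrl.finish_job())"
```

```text
the job is handed in; nothing more can be done
None
```

The ring is turned home and nipped at about 0.53 N m, and the wide key is back upright in its stand, centred to within about 1 mm; the job is handed in at about 20 s, but no verdict was returned.

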